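Start a timed centrifuge run

TASK

Start a four-minute spin: pick up the rotor from the bench and put it fully down on the centrifuge's drive shaft, turned so that its slot goes over the shaft's flat key, then close the lid. Then turn the timer knob clockwise past its top mark (10 minutes, the longest tick) to wind it, and turn it back to the 4-minute mark. Leave the bottle, the tube block and the tip box where they stand.

Things in the scene. Friction and masses are not known exactly. Their poses are not given: they have to be found in the camera images.
- rotor: Dark disc 84 mm across, 22 mm thick, loose on the bench, about 0.25 kg. On it an aluminium grip bar 40 mm long (x), 14 mm wide (y), from z 22 to 52 mm, to be pinched across its width. Origin: centre of the underside, z up. A slot at the centre of the underside, in line with the bar, is 24 mm (x) by 12 mm (y), 22 mm deep; either way round fits.
- drive_seat (a point): Centre of the drive shaft's collar (dark, 32 mm across, its top 68 mm above the bench) in the middle of the bowl; the rotor's underside rests on this point when fully down. A flat steel key 20 mm long (this point's x), 8 mm thick (y) stands 16 mm up from it. z up. The shaft turns stiffly (0.1 N m).
- centrifuge: White benchtop centrifuge, fixed. Origin on the bench under the bowl's centre, z up, -x out of its front. Housing 190 mm (x) by 180 mm (y), 130 mm high, centred on the origin. In front of it a panel 170 mm wide slopes down 35 degrees from level, from 125 mm high at x = -92 mm to 46 mm high at x = -202 mm.
- bowl_rim (a point): Centre of the bowl's mouth, 130 mm above the bench. The bowl is round, 136 mm in diameter, 80 mm deep. The top of the seated rotor's grip bar lies 10 mm below this point.
- lid_hinge (a point): Middle of the lid's hinge line, at the rear top edge of the housing (95 mm behind the bowl's centre, 130 mm high); the line runs along the centrifuge's y.
- lid (a joint): Angle of the lid, rad: 0 = fully closed, grows as it opens upward and rearward (stop at 2.1; starts standing open, leaning back). Stiff: it stays where it is left; pushing it takes 1 to 4 N at the tab.
- lid_tab (a point): On the outer face of the lid's grey tab, mid free edge, 178 mm from the hinge line. Axes: -x from hinge to tab, z out of the outer face (up when closed). Lid: plate 170 mm wide, 12 mm thick, its inner face in the plane through the hinge line. Tab: 60 mm wide, 12 mm thick, 167 to 189 mm from the hinge. On the outer face a round cover 100 mm across, 11 mm high, centred 85 mm from the hinge.
- timer (a joint): Timer knob angle, rad: 0 = off, grows as it is turned clockwise (looking down on the panel), 0.2094 rad (12 degrees) a minute: 4 minutes = 0.838, top mark (10 minutes) = 2.094, stop at 2.531. Starts between 0 and 0.6. It stays where it is left (friction 0.06 N m).
- timer_grip (a point): On the knob's axis at the height to grip, 37 mm off the panel. z points out of the panel (35 degrees from vertical, leaning to the centrifuge's front). The knob is a black bar 42 mm long (x), 14 mm wide (y), from 7 mm above this point down to a round foot 44 mm across whose top is 23 mm below it. A white stripe on the bar's -x half is the pointer. The axes turn with the knob.
- mark4 (a point): The 4-minute tick on the panel (short, white, 41 mm from the knob's axis). Eleven ticks, one a minute, run clockwise from 0 at eight o'clock (up the slope is twelve o'clock) to 10 at twelve o'clock; those of 0, 5 and 10 are longer.
- mark10 (a point): The top, 10-minute tick: the longest and thickest white tick, straight up the slope from the knob's axis.
- reagent: Bystander: amber bottle, 54 mm across, 120 mm high; origin at its foot.
- tube_block: Bystander: clear block of tubes 70 by 120 mm, 47 mm high; origin at its foot.
- tip_box: Bystander: blue box 87 by 122 mm, 67 mm high; origin at its foot.
Things that resemble listed ones, but are neither listed nor needed, are in the scene too. What is shaped like the rotor but pink or yellow is not meant.

How it is judged:
By the outcome, as a careful person would: the job done as asked, in the order asked, and still so for the second after the job is handed in, with the robot touching nothing.
It also fails if it takes over 64 s, if anything falls off the work surface, if the arm or the gripper's body presses on something with over 40 N, if the wrist force passes 120 N, or if a joint passes its speed limit or range.

ROBOT

A 6-joint arm with a two-finger parallel gripper is mounted at the origin on the work surface. World frame = base frame: x ahead of the robot, y to its left, z up, the work surface at z = 0. Lengths are in m, angles in degrees, forces in N, time in s.
With the tool pointing down it reaches from about 0.3 to 0.75 m from the base axis. Payload 8.5 kg.
Tool frame: the origin (TCP) lies on the centre line of the jaws, within the pads' length; the fingertips stand 25 mm ahead of it and the grasp point (between the pads) lies 6 mm ahead of it; z points along the fingers, y is the line along which they close (so a half turn about z gives the same grasp; the last joint's range is limited). The gripper opens to 85 mm and grips with 20 to 120 N. Pads are 22 mm wide; open, the fingers measure 114 mm over their backs; the gripper's body (76 mm by 85 mm) begins 54 mm behind the grasp point. The pads swing forward as they close: fully open they stand 13 mm farther back than shut.
Start: joints at [-88.31, 21.807, 74.336, -0, 83.858, -12.336], TCP at [0.133, -0.534, 0.256] pointing down, gripper open.
Joint ranges: [-178.18, 178.18], [-50.72, 133.34], [12.68, 142.11], [-81.47, 261.47], [9.98, 163.14], [-165.26, 165.26]. Speed limits (degrees/s): [136.94, 136.94, 180, 180, 180, 180].

INTERFACE

Orientations are given as a 3x3 rotation matrix whose columns are the frame's x, y, z axes.
In Python, from rig import telemetry, optics, env gives the robot as it stands.
- The arm moves only by the tool send_rows, never from a script. Its argument "deltas" is a list that holds one entry, the list of rows, each a list of 7 numbers: the shift along the tool's x, y, z in m, then the turn, a rotation vector about the tool's x, y, z in rad, then the opening, from -1 (shut) to 1 (fully open), so that 0 is half open. In form: [[[x, y, z, ax, ay, az, grip], ...]]. A call has 1 to 12 rows; each row shifts and turns the commanded pose from where the row before left it, along the tool's axes as they then stand; what a row does not reach is not made up. A row lasts 1/8 s, in which the tool goes at most 62.5 mm and 10.7 degrees, less where a joint would pass 70% of its speed; a pose out of reach is approached as far as the arm can. A call is refused whole if a number of a shift passes 0.0625 or a number of a turn 0.188, either way. A call with a gripper value outside its range is refused whole. The fingers move at their own pace and stop on an object; "squeeze" is the grip in N (left out, the last holds). Time passes only in rows, so rows that do not move let the fingers close. It gives the time, the measured TCP pose, the force, the opening and the grip force at its end, in the units of the state.
- telemetry.observe(): the state, without advancing time (a new reading comes with each control period).
- optics.get_image(name): name is "scene" or "top" or "wrist"; returns a dict with "image" (400x640x3 uint8, red, green, blue), "range_z" (400x640 float32, m along the optical axis (not along the pixel's ray), 0 where there is no reading), "K" (3x3 intrinsics, pixels), "k1" (the pictures are not rectified: a ray, as slopes to the right and down, at radius r is drawn at 1 + k1 r^2 times it, then the intrinsics apply), "rvec" (rotation vector, rad) and "tvec" (3), from world to camera coordinates, as OpenCV has them; the wrist camera has in their place "hand_eye" (4x4, takes a point from camera to tool coordinates, whose origin is the TCP and whose axes are the flange's). Camera axes: x right, y down, z forward; pixel columns grow to the right and rows downward; lengths in m; the calibration is good to about 2 mm. A picture is of the moment at which its call begins: read the wrist's pose just before it.
- env.close_job(): hands the job in; it is judged then, once.
The state is a dict: "time_s": time; "q": joint angles; "qvel": joint speeds; "joint_efforts": joint torques, N m; "position": TCP position; "tool_rot": TCP orientation; "ft_force": force on the tool from outside, world axes, zero at the start; "wrist_torque": the same for the moment, N m; "grip_width": finger opening in m; "gripper_force": force on a finger pad.
Only numpy, scipy, OpenCV 4.12 (cv2) and the standard library are available. Lean on these libraries where they do the work, as an engineer would, in place of code of your own. Each camera call takes 0.05 s, during which the arm holds its last target. There are 200 camera calls.

## Working session

There is one attempt and no reset: what is moved stays moved. The work goes in short steps, Python scripts to look and compute and a tool call to move; the robot and the scene stay as the last step left them, time stands still between calls to the robot, and variables do not carry over. Pictures are saved under pics/ and viewed, at most 10 in all, crops included, and the job is handed in when it is done.

Besides the shell and the picture viewer there is one more tool, called after "Request:" in YAML: its name, and indented under it one key for each argument. send_rows: Moves the arm, as the interface text tells. Its arguments: {"type":"object","properties":{"deltas":{"type":"array"},"squeeze":{"type":"number"}},"required":["deltas"]}

```bash
mkdir -p pics
cat > h.py <<'E'
import numpy as np, cv2
from rig import telemetry, optics, env
def grab(n):
    s=telemetry.observe(); d=optics.get_image(n)
    if 'rvec' in d:
        R=cv2.Rodrigues(np.array(d['rvec'],float))[0]; t=np.array(d['tvec'],float).ravel()
        T=np.eye(4); T[:3,:3]=R.T; T[:3,3]=-R.T@t
    else:
        W=np.eye(4); W[:3,:3]=s['tool_rot']; W[:3,3]=s['position']; T=W@np.array(d['hand_eye'])
    d['T']=T; return d
def rays(d):
    h,w=d['range_z'].shape; K=np.array(d['K']); u,v=np.meshgrid(np.arange(w),np.arange(h))
    p=np.stack([(u-K[0,2])/K[0,0],(v-K[1,2])/K[1,1]],-1); q=p.copy()
    for _ in range(10): q=p/(1+d['k1']*(q**2).sum(-1,keepdims=True))
    return q
def cloud(d):
    q=rays(d); z=d['range_z']; P=np.dstack([q*z[...,None],z]); W=P@d['T'][:3,:3].T+d['T'][:3,3]
    W[z==0]=np.nan; return W
def save(n,im,box=None,s=1):
    if box: im=im[box[1]:box[3],box[0]:box[2]]
    cv2.imwrite('pics/'+n,cv2.resize(im[...,::-1],None,fx=s,fy=s,interpolation=cv2.INTER_CUBIC))
E
python3 - <<'E'
from h import *
import pickle
for n in('scene','top'):
    d=grab(n); save(n+'.png',d['image']); pickle.dump(d,open(n+'.pkl','wb'))
    print(n,d['T'].round(3).tolist())
s=telemetry.observe();print(s['position'],s['tool_rot'],s['time_s'])
d=grab('wrist');print(np.array(d['hand_eye']).round(3).tolist(),d['K'])
E
```

```text
scene [[-0.564, 0.654, -0.504, 1.018], [0.825, 0.444, -0.349, 0.309], [-0.004, -0.613, -0.79, 0.837], [0.0, 0.0, 0.0, 1.0]]
top [[0.011, -0.992, 0.122, 0.451], [-1.0, -0.015, -0.026, 0.009], [0.028, -0.122, -0.992, 1.062], [0.0, 0.0, 0.0, 1.0]]
[ 0.13327387 -0.53337394  0.25577312] [[ 9.70185322e-01  2.42364263e-01 -7.30413340e-05]
 [ 2.42364145e-01 -9.70184455e-01  1.32090843e-03]
 [ 2.49277432e-04 -1.29922857e-03 -9.99999125e-01]] 0.1
[[-0.0, -0.955, -0.296, 0.076], [1.0, -0.0, -0.0, 0.0], [0.0, -0.296, 0.955, -0.118], [0.0, 0.0, 0.0, 1.0]] [[282.48608454   0.         324.53537206]
 [  0.         282.48608454 197.80892172]
 [  0.           0.           1.        ]]
```

View pics/scene.png

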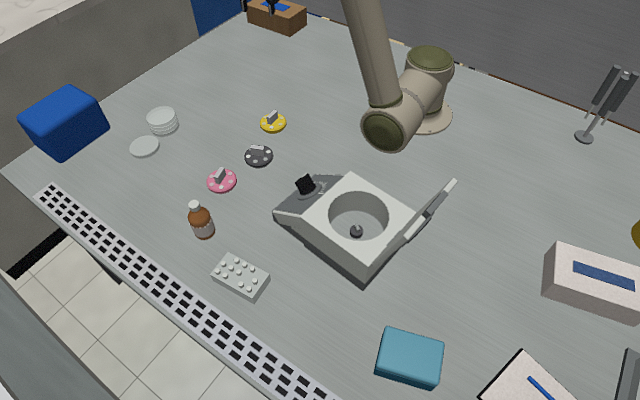

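View pics/top.png

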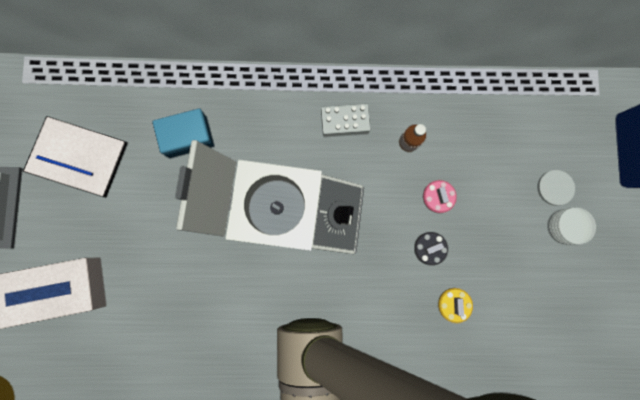

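The scene view shows the centrifuge with its lid open, and the dark rotor at (258,155) between the pink and yellow decoys. In the top view the bowl is at (276,206), the knob at (343,214) and the dark rotor at (431,248). Next I'll measure these.

Run:
```python
from h import *
import pickle
d=pickle.load(open('top.pkl','rb')); W=cloud(d)
e=pickle.load(open('scene.pkl','rb')); V=cloud(e)
def box(P,im,x,y,z):
    m=(P[...,0]>x[0])&(P[...,0]<x[1])&(P[...,1]>y[0])&(P[...,1]<y[1])&(P[...,2]>z[0])&(P[...,2]<z[1]); return m
for nm,P,uv in(('top',W,[(431,248),(440,244),(275,205),(343,214),(325,190),(183,182),(240,170)]),('scene',V,[(258,155),(355,231),(305,184)])):
    for u,v in uv: print(nm,(u,v),P[v,u].round(3))
c=np.nanmedian(W[240:256,424:440].reshape(-1,3),0);print(c)
for nm,P in(('top',W),('scene',V)):
    m=box(P,0,(c[0]-.06,c[0]+.06),(c[1]-.06,c[1]+.06),(.012,.03)); p=P[m]
    print(nm,'rotor disc',m.sum(),cv2.minEnclosingCircle(p[:,:2].astype(np.float32)),np.median(p[:,2]))
    m=box(P,0,(c[0]-.05,c[0]+.05),(c[1]-.05,c[1]+.05),(.045,.065)); p=P[m]
    print('bar',m.sum(),cv2.minAreaRect((p[:,:2]*1000).astype(np.float32)),np.median(p[:,2]) if len(p) else 0)
    b=W[205,275]
    m=box(P,0,(b[0]-.14,b[0]+.14),(b[1]-.14,b[1]+.14),(.125,.136)); p=P[m]
    print('housing',m.sum(),cv2.minAreaRect((p[:,:2]*1000).astype(np.float32)),np.median(p[:,2]))
    m=box(P,0,(b[0]-.025,b[0]+.025),(b[1]-.025,b[1]+.025),(.074,.095)); p=P[m]
    print('key',m.sum(),cv2.minAreaRect((p[:,:2]*1000).astype(np.float32)) if len(p)>3 else 0,np.median(p[:,2]) if len(p) else 0)
    m=box(P,0,(b[0]-.025,b[0]+.025),(b[1]-.025,b[1]+.025),(.06,.072)); p=P[m]
    print('collar',m.sum(),cv2.minEnclosingCircle(p[:,:2].astype(np.float32)) if len(p)>3 else 0)
a=d['image'][150:270,220:480]; 
save('topcrop.png',a,None,3)
```

```text
top (431, 248) [ 0.46  -0.283  0.055]
top (440, 244) [ 0.47  -0.305  0.053]
top (275, 205) [0.556 0.093 0.083]
top (343, 214) [ 0.534 -0.066  0.11 ]
top (325, 190) [ 0.589 -0.024  0.114]
top (183, 182) [0.571 0.24  0.309]
top (240, 170) [0.629 0.169 0.129]
scene (258, 155) [ 0.466 -0.287  0.025]
scene (355, 231) [0.557 0.092 0.066]
scene (305, 184) [ 0.536 -0.065  0.111]
[ 0.46048853 -0.28979946  0.02393078]
top rotor disc 786 ((0.46059295535087585, -0.2935931980609894), 0.04333920404314995) 0.021921871974162177
bar 101 ((459.86810302734375, -292.14453125), (13.95757007598877, 41.3271369934082), 23.160663604736328) 0.05114575922700082
housing 3945 ((552.390380859375, 92.93885803222656), (193.69786071777344, 180.24913024902344), 83.0885009765625) 0.12953598025436508
key 32 ((551.6890869140625, 90.79287719726562), (19.387203216552734, 7.708530902862549), 57.64383316040039) 0.08259986693412907
collar 107 ((0.5515563488006592, 0.09066919982433319), 0.01578272506594658)
scene rotor disc 391 ((0.46071857213974, -0.29057765007019043), 0.042636074125766754) 0.020425971299100176
bar 63 ((460.2872619628906, -290.91168212890625), (15.646286010742188, 40.09382247924805), 24.621213912963867) 0.04943944124177835
housing 3346 ((553.242919921875, 97.81969451904297), (201.67506408691406, 183.4608612060547), 83.1222152709961) 0.12878492944187925
key 35 ((553.5274047851562, 93.3724136352539), (17.948875427246094, 7.949875354766846), 61.56617736816406) 0.08085985369438997
collar 103 ((0.5525072813034058, 0.09318365901708603), 0.016270510852336884)
```

View pics/topcrop.png

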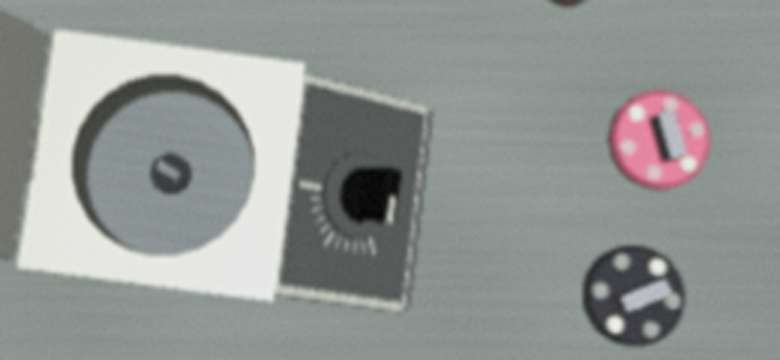

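The dark rotor's bar is at (670,290)→(625,300) in the crop. The key at (168,172) runs up-left. The knob's stripe is at (391,208), near tick 0. The sizes match the specs:
- Rotor at (0.460, -0.292), bar direction 113°.
- Centrifuge at (0.552, 0.092), +x at 83°.
- Key at about 59°.

Next is a move to above the rotor.

```bash
cat >> h.py <<'E'
from scipy.linalg import logm, expm
from scipy.spatial.transform import Rotation as Rn
def down(yaw,p):
    c,s=np.cos(np.radians(yaw)),np.sin(np.radians(yaw)); T=np.eye(4)
    T[:3,:3]=np.array([[c,s,0],[s,-c,0],[0,0,-1]]); T[:3,3]=p; return T
def cur():
    s=telemetry.observe(); T=np.eye(4); T[:3,:3]=s['tool_rot']; T[:3,3]=s['position']; return T
def plan(T,n,C=None):
    C=cur() if C is None else C
    D=expm(np.real(logm(np.linalg.inv(C)@T))/n)
    print(n,'x',D[:3,3].round(4).tolist(),Rn.from_matrix(D[:3,:3]).as_rotvec().round(4).tolist())
E
python3 -c "
from h import *
plan(down(113,[.46,-.292,.16]),11)"
```

```text
11 x [0.0387, 0.0161, 0.0087] [-0.0001, -0.0001, -0.157]
```

Request:
send_rows:
  deltas:
    - [[0.0387,0.0161,0.0087,0,0,-0.157,0.2],[0.0387,0.0161,0.0087,0,0,-0.157,0.2],[0.0387,0.0161,0.0087,0,0,-0.157,0.2],[0.0387,0.0161,0.0087,0,0,-0.157,0.2],[0.0387,0.0161,0.0087,0,0,-0.157,0.2],[0.0387,0.0161,0.0087,0,0,-0.157,0.2],[0.0387,0.0161,0.0087,0,0,-0.157,0.2],[0.0387,0.0161,0.0087,0,0,-0.157,0.2],[0.0387,0.0161,0.0087,0,0,-0.157,0.2],[0.0387,0.0161,0.0087,0,0,-0.157,0.2],[0.0387,0.0161,0.0087,0,0,-0.157,0.2],[0,0,0,0,0,0,0.2]]

```text
time_s: 1.65
position: [0.4603, -0.2898, 0.1601]
tool_rot: [[-0.394, 0.919, -0.002], [0.919, 0.394, 0.002], [0.002, -0.001, -1.0]]
ft_force: [0.2, -1.9, 0.4]
grip_width: 0.0514
gripper_force: 0.0
```

Run:
```python
from h import *
s=telemetry.observe();print(s['time_s'],s['position'].round(4),s['q'],s['grip_width'],s['qvel'])
d=grab('wrist');W=cloud(d)
c=np.array([.46,-.292])
r=np.hypot(W[...,0]-c[0],W[...,1]-c[1])
p=W[(r<.055)&(W[...,2]>.012)&(W[...,2]<.03)];print(len(p),cv2.minEnclosingCircle(p[:,:2].astype(np.float32)),np.median(p[:,2]))
p=W[(r<.04)&(W[...,2]>.044)&(W[...,2]<.065)];print(len(p),cv2.minAreaRect((p[:,:2]*1000).astype(np.float32)),np.median(p[:,2]))
save('w1.png',d['image'])
plan(down(113,[.46,-.292,.0505]),6)
```

```text
1.65 [ 0.4603 -0.2898  0.1601] [-4.46737644e+01  2.63819101e+01  8.39952734e+01  1.48605248e-02
  6.97604092e+01 -6.78733237e+01] 0.05135877286957899 [-2.84627131  0.66299953 -3.57748089 -0.59703217  0.37505032  2.18271388]
4927 ((0.4604807496070862, -0.2925878167152405), 0.042174022644758224) 0.02209991222436941
755 ((460.5914306640625, -292.22021484375), (13.76559066772461, 39.507850646972656), 22.658720016479492) 0.051853885464288874
6 x [-0.0, -0.0001, 0.0183] [-0.0001, -0.0001, 0.0001]
```

View pics/w1.png

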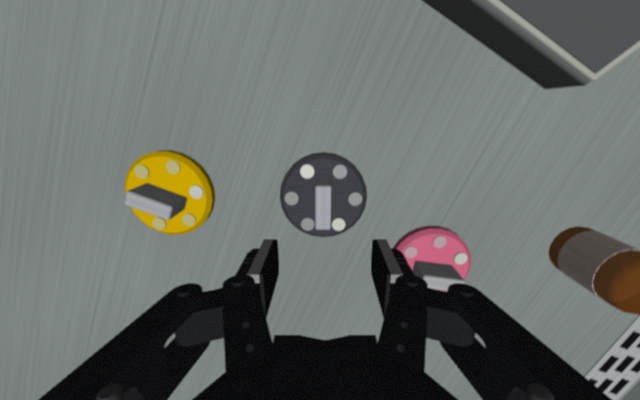

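The dark rotor is at (323,194), between the jaws and with its bar aligned to them. The estimate is confirmed, so I'll descend and grip.

Request:
send_rows:
  deltas:
    - [[0,0,0.0183,0,0,0,0.2],[0,0,0.0183,0,0,0,0.2],[0,0,0.0183,0,0,0,0.2],[0,0,0.0183,0,0,0,0.2],[0,0,0.0183,0,0,0,0.2],[0,0,0.0178,0,0,0,0.2],[0,0,0,0,0,0,0.2],[0,0,0,0,0,0,-1],[0,0,0,0,0,0,-1],[0,0,0,0,0,0,-1],[0,0,0,0,0,0,-1]]
  squeeze: 60

```text
time_s: 3.08
position: [0.4605, -0.2929, 0.0522]
tool_rot: [[-0.39, 0.921, 0.001], [0.921, 0.39, -0.002], [-0.002, 0.0, -1.0]]
ft_force: [-1.9, -0.8, 6.1]
grip_width: 0.0126
gripper_force: 59.6
```

Run:
```python
from h import *
s=telemetry.observe();print(s['position'].round(4),s['grip_width'],s['gripper_force'])
C=cur(); C[2,3]+=.16
plan(down(59.5,[.552,.092,.25]),10,C)
```

```text
[ 0.4605 -0.2929  0.0522] 0.012624692463506611 59.55099284648895
10 x [0.0401, 0.0087, -0.0038] [0.0001, 0.0002, 0.0933]
```

Request:
send_rows:
  deltas:
    - [[0,0,-0.02,0,0,0,-1],[0,0,-0.03,0,0,0,-1],[0,0,-0.04,0,0,0,-1],[0,0,-0.04,0,0,0,-1],[0,0,-0.03,0,0,0,-1],[0,0,0,0,0,0,-1]]

```text
time_s: 3.82
position: [0.4606, -0.2926, 0.2127]
tool_rot: [[-0.39, 0.921, 0.003], [0.921, 0.39, -0.003], [-0.003, 0.002, -1.0]]
ft_force: [0.7, -0.2, -4.2]
grip_width: 0.0129
gripper_force: 59.0
```

Request:
send_rows:
  deltas:
    - [[0.0401,0.0087,-0.0038,0,0,0.0933,-1],[0.0401,0.0087,-0.0038,0,0,0.0933,-1],[0.0401,0.0087,-0.0038,0,0,0.0933,-1],[0.0401,0.0087,-0.0038,0,0,0.0933,-1],[0.0401,0.0087,-0.0038,0,0,0.0933,-1],[0.0401,0.0087,-0.0038,0,0,0.0933,-1],[0.0401,0.0087,-0.0038,0,0,0.0933,-1],[0.0401,0.0087,-0.0038,0,0,0.0933,-1],[0.0401,0.0087,-0.0038,0,0,0.0933,-1],[0.0401,0.0087,-0.0038,0,0,0.0933,-1],[0,0,0,0,0,0,-1],[0,0,0,0,0,0,-1]]

```text
time_s: 5.32
position: [0.5507, 0.0925, 0.2476]
tool_rot: [[0.507, 0.862, -0.003], [0.862, -0.507, -0.0], [-0.002, -0.003, -1.0]]
ft_force: [0.1, 0.5, -3.9]
grip_width: 0.0127
gripper_force: 59.0
```

Run:
```python
from h import *
s=telemetry.observe();print(s['position'].round(4),s['grip_width'],s['gripper_force'],s['q'].round(1),s['ft_force'])
d=grab('wrist');W=cloud(d);save('w2.png',d['image'])
b=np.array([.552,.092]);r=np.hypot(W[...,0]-b[0],W[...,1]-b[1])
p=W[(r<.15)&(abs(W[...,2]-.13)<.004)]
print('housing',len(p),cv2.minAreaRect((p[:,:2]*1000).astype(np.float32)))
# rotor in hand: fit of disc/bar in tool frame
C=np.linalg.inv(cur());Q=W@C[:3,:3].T+C[:3,3]
rr=np.hypot(Q[...,0],Q[...,1]);p=Q[(rr<.06)&(Q[...,2]>.02)&(Q[...,2]<.035)]
print('disc',len(p),cv2.minEnclosingCircle(p[:,:2].astype(np.float32)),np.median(p[:,2]))
t=grab('top');V=cloud(t)
# knob/panel
R=np.array([[.12,.993],[-.993,.12]]) # rows: cx, cy axes
L=(V[...,:2]-b)@R.T
m=(L[...,0]>-.2)&(L[...,0]<-.097)&(abs(L[...,1])<.08)&(V[...,2]>.03)
h=V[...,2]-(.125-(-.092-L[...,0])*np.tan(np.radians(35)))
h=h*np.cos(np.radians(35)); k=m&(h>.036)&(h<.06)
print('knob',k.sum(),np.c_[L[k],V[k][:,2:],h[k]].mean(0).round(4),'panel h',np.median(h[m&(h<.01)]))
P=np.c_[L[k],V[k][:,2]]; 
q=np.c_[P[:,0]*np.cos(np.radians(35))+ (P[:,2])*np.sin(np.radians(35)),P[:,1]]
print(cv2.minAreaRect((q*1000).astype(np.float32)))
plan(down(59.5,[.552,.092,.15]),6)
```

```text
[0.5507 0.0925 0.2476] 0.012704044804921322 58.963279724121094 [-2.6 23.1 73.7 -0.  83.3 27.8] [ 0.05570856  0.49348734 -3.86766363]
housing 20450 ((553.2327880859375, 92.80374908447266), (193.62060546875, 181.41976928710938), 83.1636962890625)
disc 8630 ((0.0010759537108242512, 0.0002068543981295079), 0.042128436267375946) 0.03060013539033181
knob 123 [-0.1713  0.0005  0.1229  0.0438] panel h 0.0017118884452662188
((-72.00242614746094, 0.4906501770019531), (41.202999114990234, 16.491004943847656), 87.59088897705078)
6 x [0.0001, 0.0002, 0.0164] [-0.0003, 0.0002, -0.0]
```

View pics/w2.png

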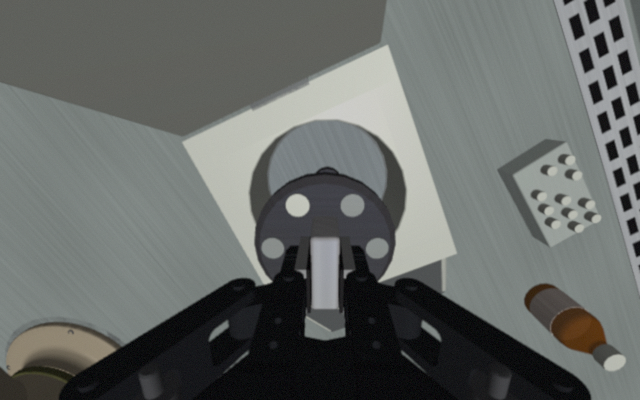

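The rotor is held upright over the bowl, with its disc at (325,240). The housing fit agrees with the earlier one, so I'll lower it.

Request:
send_rows:
  deltas:
    - [[0,0,0.018,0,0,0,-1],[0,0,0.018,0,0,0,-1],[0,0,0.018,0,0,0,-1],[0,0,0.018,0,0,0,-1],[0,0,0.018,0,0,0,-1],[0,0,0.01,0,0,0,-1],[0,0,0,0,0,0,-1],[0,0,0,0,0,0,-1]]

```text
time_s: 6.42
position: [0.5517, 0.0925, 0.15]
tool_rot: [[0.507, 0.862, 0.001], [0.862, -0.507, -0.0], [0.001, 0.001, -1.0]]
ft_force: [0.7, -0.3, -2.8]
grip_width: 0.0131
gripper_force: 58.8
```

Run:
```python
from h import *
s=telemetry.observe();print(s['position'].round(4),s['ft_force'])
plan(down(59.5,[.552,.0917,.140]),1)
```

```text
[0.5517 0.0925 0.15  ] [ 0.71068599 -0.30777971 -2.7637338 ]
1 x [-0.0006, 0.0007, 0.01] [0.0011, -0.0006, 0.0002]
```

Request:
send_rows:
  deltas:
    - [[-0.0006,0.0007,0.01,0,0,0,-1],[0,0,0.004,0,0,0,-1],[0,0,0.004,0,0,0,-1],[0,0,0.003,0,0,0,-1],[0,0,0,0,0,0,-1]]

```text
time_s: 7.05
position: [0.5517, 0.0918, 0.1281]
tool_rot: [[0.507, 0.862, -0.0], [0.862, -0.507, 0.0], [-0.0, -0.0, -1.0]]
ft_force: [0.1, -0.1, -2.8]
grip_width: 0.0124
gripper_force: 58.9
```

The underside is already 8 mm below the key's top with no contact force, so the slot is over the key. I'll lower it the rest of the way.

Request:
send_rows:
  deltas:
    - [[0,0,0.004,0,0,0,-1],[0,0,0.003,0,0,0,-1],[0,0,0.001,0,0,0,-1],[0,0,0.001,0,0,0,-1],[0,0,0,0,0,0,-1]]

```text
time_s: 7.68
position: [0.5517, 0.0919, 0.1202]
tool_rot: [[0.507, 0.862, 0.0], [0.862, -0.507, -0.0], [0.0, 0.0, -1.0]]
ft_force: [-3.5, -0.1, 5.4]
grip_width: 0.0128
gripper_force: 60.1
```

Contact came at TCP z = 0.120, the expected seated height. I'll release, lift, and check.

Request:
send_rows:
  deltas:
    - [[0,0,0,0,0,0,-0.3],[0,0,0,0,0,0,-0.3],[0,0,-0.01,0,0,0,-0.3],[0,0,-0.03,0,0,0,-0.3],[0,0,-0.05,0,0,0,-0.5],[0,0,-0.06,0,0,0,-1],[0,0,-0.06,0,0,0,-1],[0,0,-0.06,0,0,0,-1],[0,0,0,0,0,0,-1],[0,0,0,0,0,0,-1]]

```text
time_s: 8.93
position: [0.5515, 0.0918, 0.389]
tool_rot: [[0.507, 0.862, -0.001], [0.862, -0.507, 0.0], [-0.0, -0.001, -1.0]]
ft_force: [0.0, -0.5, -1.1]
grip_width: -0.0005
gripper_force: 0.0
```

Run:
```python
from h import *
s=telemetry.observe();print(s['position'].round(4),s['grip_width'],s['q'].round(1),s['ft_force'])
b=np.array([.5525,.0925]);a=np.radians(83.15);R=np.array([[np.cos(a),np.sin(a)],[-np.sin(a),np.cos(a)]])
d=grab('wrist');W=cloud(d);L=(W[...,:2]-b)@R.T;r=np.hypot(L[...,0],L[...,1])
p=W[(r<.06)&(W[...,2]>.08)&(W[...,2]<.1)];print('disc z',np.median(p[:,2]),len(p),cv2.minEnclosingCircle(p[:,:2].astype(np.float32)))
p=W[(r<.04)&(W[...,2]>.112)&(W[...,2]<.14)];print('bar z',np.median(p[:,2]),cv2.minAreaRect((p[:,:2]*1000).astype(np.float32)))
e=grab('scene');V=cloud(e);L=(V[...,:2]-b)@R.T
m=(L[...,0]>.08)&(L[...,0]<.2)&(abs(L[...,1])<.1)&(V[...,2]>.16)&(V[...,2]<.34)
P=np.c_[L[m],V[m][:,2]];print(len(P),P.min(0),P.max(0))
for z in np.arange(.17,.34,.02):
    k=P[abs(P[:,2]-z)<.01]
    if len(k):print(round(z,2),len(k),np.percentile(k[:,0],[5,50,95]).round(3),k[:,1].min().round(3),k[:,1].max().round(3))
save('s2.png',e['image'],(230,120,490,300),3)
```

```text
[0.5515 0.0918 0.389 ] -0.0004631178404157886 [ -2.7  19.7  56.1   0.  104.2  27.8] [ 0.03023606 -0.48413998 -1.08724619]
disc z 0.09004763933668178 2128 ((0.5527237057685852, 0.09256406873464584), 0.04207569733262062)
bar z 0.11991489346224657 ((552.4077758789062, 93.07061004638672), (39.18309020996094, 12.668952941894531), 59.64652633666992)
1236 [ 0.10345313 -0.08761351  0.16000471] [0.16034264 0.08281673 0.31135652]
0.17 72 [0.104 0.108 0.116] -0.087 0.08
0.19 69 [0.111 0.115 0.132] -0.087 0.06
0.21 94 [0.116 0.121 0.143] -0.087 0.068
0.23 137 [0.123 0.132 0.15 ] -0.088 0.073
0.25 150 [0.129 0.138 0.151] -0.087 0.081
0.27 99 [0.134 0.139 0.149] -0.087 0.066
0.29 386 [0.142 0.148 0.154] -0.087 0.083
0.31 229 [0.149 0.155 0.16 ] -0.031 0.029
```

View pics/s2.png

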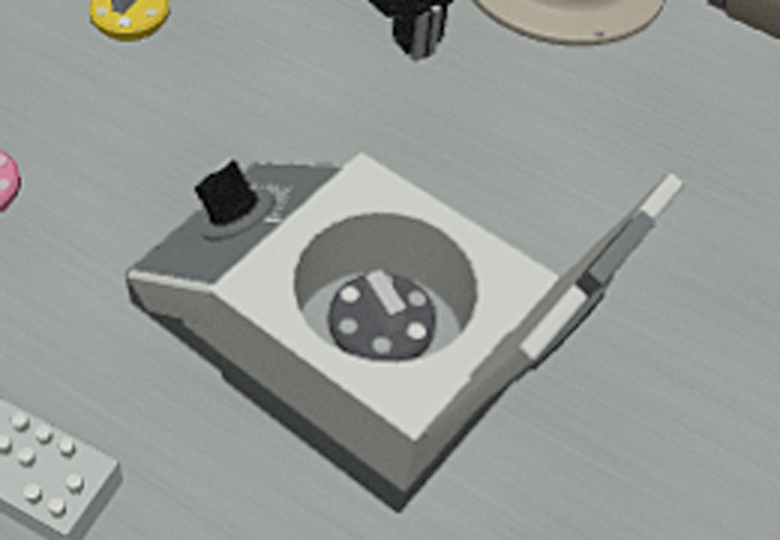

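The rotor is fully seated: disc top at 0.090, bar top at 0.120, centred, with its bar at 59.6°. In the crop it sits at (383,315) and the lid tab's end is at (665,195). The lid stands at about 108°. I'll go over it and behind it with the fingers shut.

```bash
cat >> h.py <<'E'
B=np.array([.5525,.0925]); ax=np.radians(83.15); CX=np.array([np.cos(ax),np.sin(ax)]); CY=np.array([-CX[1],CX[0]])
E
python3 - <<'E'
from h import *
def tgt(cx,z): return down(83.15,[*(B+cx*CX),z])
plan(tgt(.205,.389),5)
w=.011;prev=(.205,.31)
for th in [108,100,91,82,73,64,55,46,37,28,19,10,4,0]:
    t=np.radians(th);rho=.178
    c=(.095-rho*np.cos(t)+.012*np.sin(t)+w, .13+rho*np.sin(t)+.012*np.cos(t)+.025)
    print(th,np.round(c,4),[round(c[0]-prev[0],4),0,round(prev[1]-c[1],4)]);prev=c
E
```

```text
5 x [0.0402, -0.01, -0.0002] [-0.0005, 0.0001, -0.0825]
108 [0.1724 0.3206] [np.float64(-0.0326), 0, np.float64(-0.0106)]
100 [0.1487 0.3282] [np.float64(-0.0237), 0, np.float64(-0.0076)]
91 [0.1211 0.3328] [np.float64(-0.0276), 0, np.float64(-0.0046)]
82 [0.0931 0.3329] [np.float64(-0.028), 0, np.float64(-0.0002)]
73 [0.0654 0.3287] [np.float64(-0.0277), 0, np.float64(0.0042)]
64 [0.0388 0.3202] [np.float64(-0.0267), 0, np.float64(0.0085)]
55 [0.0137 0.3077] [np.float64(-0.025), 0, np.float64(0.0126)]
46 [-0.009   0.2914] [np.float64(-0.0228), 0, np.float64(0.0163)]
37 [-0.0289  0.2717] [np.float64(-0.0199), 0, np.float64(0.0197)]
28 [-0.0455  0.2492] [np.float64(-0.0166), 0, np.float64(0.0225)]
19 [-0.0584  0.2243] [np.float64(-0.0129), 0, np.float64(0.0249)]
10 [-0.0672  0.1977] [np.float64(-0.0088), 0, np.float64(0.0266)]
4 [-0.0707  0.1794] [np.float64(-0.0035), 0, np.float64(0.0183)]
0 [-0.072  0.167] [np.float64(-0.0013), 0, np.float64(0.0124)]
```

Request:
send_rows:
  deltas:
    - [[0.0402,-0.01,0,0,0,-0.0825,-1],[0.0402,-0.01,0,0,0,-0.0825,-1],[0.0402,-0.01,0,0,0,-0.0825,-1],[0.0402,-0.01,0,0,0,-0.0825,-1],[0.0402,-0.01,0,0,0,-0.0825,-1],[0,0,0,0,0,0,-1],[0,0,0.035,0,0,0,-1],[0,0,0.035,0,0,0,-1],[0,0,0,0,0,0,-1]]

```text
time_s: 10.15
position: [0.5765, 0.2949, 0.3164]
tool_rot: [[0.121, 0.993, -0.007], [0.993, -0.121, -0.002], [-0.003, -0.006, -1.0]]
ft_force: [-0.3, 0.0, 0.2]
grip_width: 0.0
gripper_force: 0.0
```

Run:
```python
from h import *
s=telemetry.observe();p=s['position'];print(p,(p[:2]-B)@CX,(p[:2]-B)@CY,s['q'].round(1),s['ft_force'])
plan(down(83.15,[*(B+.1724*CX),.3206]),1)
```

```text
[0.57645592 0.29487886 0.31643046] 0.20379146895008515 0.00035289770732309026 [ 16.6  30.8  49.5  -0.  100.1  23.6] [-0.31006644  0.01470211  0.17831349]
1 x [-0.0314, 0.0004, -0.0041] [-0.0063, 0.0029, -0.0015]
```

Request:
send_rows:
  deltas:
    - [[-0.0314,0,-0.0042,0,0,0,-1],[-0.0237,0,-0.0076,0,0,0,-1],[-0.0276,0,-0.0046,0,0,0,-1],[-0.028,0,-0.0002,0,0,0,-1],[0,0,0,0,0,0,-1]]

```text
time_s: 10.78
position: [0.564, 0.1842, 0.3377]
tool_rot: [[0.122, 0.992, 0.002], [0.992, -0.122, -0.0], [0.0, 0.002, -1.0]]
ft_force: [-0.3, 0.1, -0.5]
grip_width: -0.0004
gripper_force: 0.0
```

```bash
cat >> h.py <<'E'
def lid():
    e=grab('scene');V=cloud(e);x=(V[...,:2]-B)@CX;y=(V[...,:2]-B)@CY;z=V[...,2]
    m=(abs(y)<.088)&(abs(y)>.045)&(z>.145)&(z<.33)&(x<.2)&(x>-.1)
    a=np.degrees(np.arctan2(z-.13,.095-x))[m]; r=np.hypot(z-.13,.095-x)[m]; k=r>.08
    print('lid deg',np.percentile(a[k],[10,50,90]).round(1) if k.any() else None,k.sum())
E
python3 - <<'E'
from h import *
lid();p=telemetry.observe()['position'];print((p[:2]-B)@CX,p[2])
plan(down(83.15,[*(B+.0654*CX),.3267]),1)
E
```

```text
lid deg [83.7 86.5 89.1] 913
0.09343968022507039 0.33727876226148656
1 x [-0.028, -0.0003, 0.0106] [0.0017, -0.0005, -0.0019]
```

Request:
send_rows:
  deltas:
    - [[-0.028,0,0.0106,0,0,0,-1],[-0.0267,0,0.0085,0,0,0,-1],[-0.025,0,0.0126,0,0,0,-1],[-0.0228,0,0.0163,0,0,0,-1],[-0.0199,0,0.0197,0,0,0,-1],[0,0,0,0,0,0,-1]]

```text
time_s: 11.58
position: [0.5491, 0.0643, 0.2676]
tool_rot: [[0.12, 0.993, -0.002], [0.993, -0.12, 0.0], [0.0, -0.002, -1.0]]
ft_force: [-1.0, 1.3, -0.3]
grip_width: 0.0002
gripper_force: 0.0
```

Run:
```python
from h import *
lid();p=telemetry.observe()['position'];print((p[:2]-B)@CX,p[2])
plan(down(83.15,[*(B-.0455*CX),.2492]),1)
```

```text
lid deg [39.4 40.8 43.4] 1560
-0.027684047412571616 0.2686510524462154
1 x [-0.0178, -0.0003, 0.0194] [-0.0002, -0.0003, -0.0004]
```

Lid following. Finish closing.

Request:
send_rows:
  deltas:
    - [[-0.0178,0,0.0194,0,0,0,-1],[-0.0129,0,0.0249,0,0,0,-1],[-0.0088,0,0.0266,0,0,0,-1],[-0.0035,0,0.0183,0,0,0,-1],[-0.0013,0,0.0114,0,0,0,-1],[0,0,0.002,0,0,0,-1],[0,0,0,0,0,0,-1]]

```text
time_s: 12.5
position: [0.5445, 0.0213, 0.167]
tool_rot: [[0.118, 0.993, 0.002], [0.993, -0.118, -0.0], [-0.0, 0.002, -1.0]]
ft_force: [-2.0, 0.5, 4.3]
grip_width: -0.0
gripper_force: 2.3
```

Request:
send_rows:
  deltas:
    - [[0,0,0.002,0,0,0,-1],[0,0,0.001,0,0,0,-1],[0,0,0,0,0,0,-1]]

```text
time_s: 12.88
position: [0.5446, 0.0212, 0.1667]
tool_rot: [[0.118, 0.993, 0.005], [0.993, -0.118, -0.001], [-0.0, 0.005, -1.0]]
ft_force: [-9.5, 0.7, 26.6]
grip_width: 0.0001
gripper_force: 13.5
```

The lid is hard closed: 26 N with no further travel. Next I'll lift and go to a tilted pre-grasp over the knob. The measurement puts the bar at φ ≈ 88°, which is timer ≈ 0.56.

```bash
cat >> h.py <<'E'
c35,s35=np.cos(np.radians(35)),np.sin(np.radians(35))
N3=np.r_[-s35*CX,c35]; S3=np.r_[c35*CX,s35]; Y3=np.r_[CY,0]
KN=np.r_[B-.168*CX,.1158]
def knob(phi,off=0,k=KN):  # tool pose; off = standoff of grasp point along normal
    f=np.radians(phi); T=np.eye(4); x=np.cos(f)*S3+np.sin(f)*Y3; z=-N3
    T[:3,:3]=np.c_[x,np.cross(z,x),z]; T[:3,3]=k+N3*(off+.006); return T
E
python3 - <<'E'
from h import *
C=cur(); C[2,3]+=.08
print(knob(88,.11)[:3,3]); plan(knob(88,.11),11,C)
E
```

```text
[ 0.52452692 -0.14036071  0.21082164]
11 x [-0.013, -0.0109, -0.0009] [-0.0422, 0.0444, -0.1347]
```

Request:
send_rows:
  deltas:
    - [[0,0,-0.04,0,0,0,-1],[0,0,-0.04,0,0,0,-1],[0,0,0,0,0,0,-1]]

```text
time_s: 13.25
position: [0.5453, 0.0211, 0.2463]
tool_rot: [[0.118, 0.993, 0.008], [0.993, -0.118, -0.001], [-0.0, 0.008, -1.0]]
ft_force: [-0.2, -0.7, -0.8]
grip_width: 0.0001
gripper_force: 0.0
```

Request:
send_rows:
  deltas:
    - [[-0.013,-0.0109,-0.0009,-0.0422,0.0444,-0.1347,0],[-0.013,-0.0109,-0.0009,-0.0422,0.0444,-0.1347,0],[-0.013,-0.0109,-0.0009,-0.0422,0.0444,-0.1347,0],[-0.013,-0.0109,-0.0009,-0.0422,0.0444,-0.1347,0],[-0.013,-0.0109,-0.0009,-0.0422,0.0444,-0.1347,0],[-0.013,-0.0109,-0.0009,-0.0422,0.0444,-0.1347,0],[-0.013,-0.0109,-0.0009,-0.0422,0.0444,-0.1347,0],[-0.013,-0.0109,-0.0009,-0.0422,0.0444,-0.1347,0],[-0.013,-0.0109,-0.0009,-0.0422,0.0444,-0.1347,0],[-0.013,-0.0109,-0.0009,-0.0422,0.0444,-0.1347,0],[-0.013,-0.0109,-0.0009,-0.0422,0.0444,-0.1347,0],[0,0,0,0,0,0,0]]

```text
time_s: 14.75
position: [0.524, -0.142, 0.2055]
tool_rot: [[-0.988, 0.138, 0.064], [0.149, 0.807, 0.571], [0.027, 0.574, -0.818]]
ft_force: [-1.0, 0.3, -0.3]
grip_width: 0.0428
gripper_force: 0.0
```

```bash
cat >> h.py <<'E'
def meas(d):
    W=cloud(d); F=np.stack([S3,Y3,N3]); Q=(W-KN)@F.T   # knob frame: s, cy, n (grip point = 0, top = .007)
    m=(np.hypot(Q[...,0],Q[...,1])<.03)&(Q[...,2]>.001)&(Q[...,2]<.016); p=Q[m]
    t=p[abs(p[:,2]-np.percentile(p[:,2],80))<.003]
    print('knob top',len(t),cv2.minAreaRect((t[:,:2]*1000).astype(np.float32)),np.median(t[:,2]))
    m=(np.hypot(Q[...,0],Q[...,1])<.055)&(np.hypot(Q[...,0],Q[...,1])>.03)&(abs(Q[...,2]+.037)<.008); print('panel n',np.median(Q[m][:,2]))
    return Q
E
python3 - <<'E'
from h import *
s=telemetry.observe();print(s['position'].round(4),s['q'].round(1),s['time_s'])
d=grab('wrist');meas(d);save('w3.png',d['image']);e=grab('top');meas(e);lid()
plan(knob(88,.11),1)
E
```

```text
[ 0.524  -0.142   0.2055] [ -40.1   29.2   78.1   28.6   93.5 -124.6] 14.75
knob top 753 ((-1.055300235748291, 0.8644237518310547), (41.645347595214844, 13.450896263122559), 87.37454986572266) 0.00966881691315412
panel n -0.03411845587844244
knob top 80 ((-0.9912066459655762, 1.0854167938232422), (41.504493713378906, 16.17875862121582), 87.26624298095703) 0.00997419201369647
panel n -0.03399017329346863
lid deg [ 9.3 12.  13.3] 21
1 x [-0.0011, 0.0025, -0.0028] [-0.0003, -0.004, -0.0049]
```

View pics/w3.png

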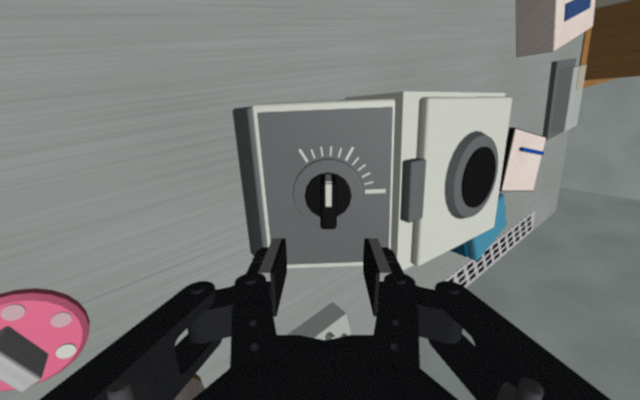

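The wrist view shows the knob at (328,197), with the pointer stripe up at (328,185) between ticks 0 (305,155) and 5 (350,153). That agrees with timer ≈ 0.57. The 10 tick is at (375,191) and the lid is closed. I'll grip the knob.

```bash
cat >> h.py <<'E'
KN2=KN-.001*S3+.0009*Y3+.0028*N3
E
python3 - <<'E'
from h import *
plan(knob(87.4,.10,KN2),1); plan(knob(87.4,.001,KN2),7)
E
```

```text
1 x [-0.0003, 0.0015, 0.0044] [-0.0003, -0.004, 0.0056]
7 x [-0.0001, 0.0002, 0.0148] [-0.0, -0.0006, 0.0008]
```

Request:
send_rows:
  deltas:
    - [[-0.0001,0.0015,0.0148,0,-0.004,0.005,0],[0,0,0.0148,0,0,0,0],[0,0,0.0148,0,0,0,0],[0,0,0.0148,0,0,0,0],[0,0,0.0148,0,0,0,0],[0,0,0.0148,0,0,0,0],[0,0,0,0,0,0,0]]

```text
time_s: 15.78
position: [0.5295, -0.0889, 0.1342]
tool_rot: [[-0.988, 0.141, 0.067], [0.154, 0.807, 0.571], [0.027, 0.574, -0.818]]
ft_force: [-1.0, -0.9, 0.6]
grip_width: 0.0426
gripper_force: 0.0
```

Run:
```python
from h import *
print(telemetry.observe()['ft_force']);plan(knob(87.4,.001,KN2),1)
```

```text
[-1.00549954 -0.89863056  0.58161132]
1 x [-0.0003, 0.0006, 0.0138] [0.0011, -0.0019, 0.0017]
```

Request:
send_rows:
  deltas:
    - [[-0.0003,0.0006,0.0138,0,-0.002,0.002,0],[0,0,0,0,0,0,0],[0,0,0,0,0,0,-1],[0,0,0,0,0,0,-1],[0,0,0,0,0,0,-1],[0,0,0,0,0,0,-1]]
  squeeze: 50

```text
time_s: 16.52
position: [0.5312, -0.082, 0.1243]
tool_rot: [[-0.987, 0.143, 0.071], [0.158, 0.807, 0.569], [0.024, 0.573, -0.82]]
ft_force: [-2.2, -5.7, 3.3]
grip_width: 0.013
gripper_force: 52.1
```

Run:
```python
from h import *
s=telemetry.observe();print(s['q'].round(1),s['wrist_torque'])
C=cur();x=C[:3,0];print('phi',np.degrees(np.arctan2(x@Y3,x@S3)))
plan(knob(87.4,.001,KN2),1);plan(knob(-14,.001,KN2),12)
```

```text
[ -34.8   33.1   87.    31.1   79.5 -126.5] [-0.76046073  0.31572394  0.09589273]
phi 87.40840256885255
1 x [0.0006, 0.0004, 0.0016] [-0.0006, 0.0028, 0.0001]
12 x [0.0001, -0.0, 0.0001] [0.0002, 0.0002, 0.1475]
```

Request:
send_rows:
  deltas:
    - [[0,0,0,0,0,0.1475,-1],[0,0,0,0,0,0.1475,-1],[0,0,0,0,0,0.1475,-1],[0,0,0,0,0,0.1475,-1],[0,0,0,0,0,0.1475,-1],[0,0,0,0,0,0.1475,-1],[0,0,0,0,0,0.1475,-1],[0,0,0,0,0,0.1475,-1],[0,0,0,0,0,0.1475,-1],[0,0,0,0,0,0.1475,-1],[0,0,0,0,0,0.1475,-1],[0,0,0,0,0,0.1475,-1]]

```text
time_s: 18.02
position: [0.5315, -0.0819, 0.1244]
tool_rot: [[0.339, 0.938, 0.072], [0.759, -0.318, 0.569], [0.556, -0.138, -0.82]]
ft_force: [-0.5, -4.2, 3.1]
grip_width: 0.0131
gripper_force: 52.1
```

Request:
send_rows:
  deltas:
    - [[0,0,0,0,0,0,-1],[0,0,0,0,0,0,-1]]

```text
time_s: 18.27
position: [0.5315, -0.0819, 0.1244]
tool_rot: [[0.332, 0.941, 0.072], [0.761, -0.312, 0.569], [0.557, -0.134, -0.82]]
ft_force: [0.1, -5.0, 3.3]
grip_width: 0.0128
gripper_force: 52.2
```

Run:
```python
from h import *
s=telemetry.observe();print(s['q'].round(1),s['wrist_torque'],s['ft_force'])
C=cur();x=C[:3,0];print('phi',np.degrees(np.arctan2(x@Y3,x@S3)))
d=grab('wrist');meas(d);save('w4.png',d['image'],(160,60,480,300),2)
plan(knob(72,.001,KN2),11)
```

```text
[-34.7  33.1  87.   31.1  79.5 -25.2] [-0.70253337  0.09765855 -0.12683235] [ 0.14641385 -4.95147597  3.34571   ]
phi -13.793535845169664
knob top 2385 ((0.09103107452392578, -0.042484283447265625), (37.33624267578125, 37.250640869140625), 35.22825241088867) 0.009881488655424769
panel n -0.03406896706201493
11 x [0.0001, -0.0001, 0.0001] [0.0003, 0.0002, -0.1361]
```

View pics/w4.png

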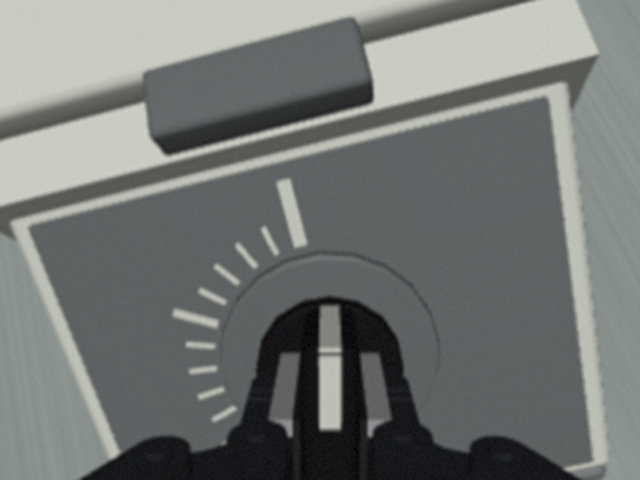

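The pointer, up at (330,310), is past the 10-minute tick at (290,210). It is wound, so I'll turn it back to 4 minutes (φ = 72°).

Request:
send_rows:
  deltas:
    - [[0,0,0,0,0,-0.1361,-1],[0,0,0,0,0,-0.1361,-1],[0,0,0,0,0,-0.1361,-1],[0,0,0,0,0,-0.1361,-1],[0,0,0,0,0,-0.1361,-1],[0,0,0,0,0,-0.1361,-1],[0,0,0,0,0,-0.1361,-1],[0,0,0,0,0,-0.1361,-1],[0,0,0,0,0,-0.1361,-1],[0,0,0,0,0,-0.1361,-1],[0,0,0,0,0,-0.1361,-1],[0,0,0,0,0,0,-1]]

```text
time_s: 19.82
position: [0.5312, -0.0819, 0.1244]
tool_rot: [[-0.914, 0.399, 0.071], [0.365, 0.737, 0.569], [0.174, 0.546, -0.819]]
ft_force: [-2.2, -6.6, 3.5]
grip_width: 0.0131
gripper_force: 52.4
```

Request:
send_rows:
  deltas:
    - [[0,0,0,0,0,0,-1],[0,0,0,0,0,0,0],[0,0,0,0,0,0,0],[0,0,-0.02,0,0,0,0],[0,0,-0.04,0,0,0,0],[0,0,-0.04,0,0,0,0],[0,0,-0.02,0,0,0,0],[0,0,0,0,0,0,0]]

```text
time_s: 20.82
position: [0.5228, -0.1501, 0.223]
tool_rot: [[-0.913, 0.402, 0.072], [0.369, 0.735, 0.569], [0.176, 0.546, -0.819]]
ft_force: [-0.6, 0.6, -0.9]
grip_width: 0.0427
gripper_force: 0.0
```

Run:
```python
from h import *
s=telemetry.observe();print(s['ft_force'])
C=cur();x=C[:3,0];print('phi',np.degrees(np.arctan2(x@Y3,x@S3)))
d=grab('wrist');Q=meas(d);save('w5.png',d['image'],(200,80,440,260),3.3)
e=grab('top');meas(e)
# ticks: bright pixels on panel ring
for n,im in(('w',d),('t',e)):
    Q=meas(im) if n=='t' else Q
    g=im['image'].min(-1); q=Q-np.array([-.001,.0009,0]); r=np.hypot(q[...,0],q[...,1]); a=np.degrees(np.arctan2(q[...,1],q[...,0]))
    m=(r>.036)&(r<.045)&(q[...,2]<-.028)&(g>130); h=np.histogram(a[m],np.arange(-6,130,2)); print([(int(b),int(c)) for c,b in zip(*h) if c])
```

```text
[-0.63503498  0.61820404 -0.90764987]
phi 71.83606331028828
knob top 645 ((-1.1261459589004517, 0.7776451110839844), (41.61136245727539, 12.793436050415039), 72.11404418945312) 0.009725785942903555
panel n -0.03409304954688575
knob top 82 ((-0.32009029388427734, 1.6394462585449219), (40.286190032958984, 14.920740127563477), 72.24702453613281) 0.009746069583027109
panel n -0.034069813693594644
[(-6, 10), (-4, 10), (-2, 12), (0, 8), (8, 9), (10, 10), (20, 9), (22, 11), (32, 6), (34, 13), (36, 1), (44, 6), (46, 9), (48, 5), (56, 8), (58, 12), (60, 13), (70, 15), (72, 7), (82, 11), (84, 9), (94, 6), (96, 11), (98, 2), (106, 4), (108, 10), (110, 4), (118, 8), (120, 11), (122, 9)]
knob top 82 ((-0.32009029388427734, 1.6394462585449219), (40.286190032958984, 14.920740127563477), 72.24702453613281) 0.009746069583027109
panel n -0.034069813693594644
[(-6, 2), (-4, 1), (-2, 3), (0, 2), (2, 1), (10, 1), (12, 1), (22, 1), (24, 1), (44, 1), (46, 1), (48, 2), (56, 3), (58, 2), (62, 1), (74, 1), (86, 2), (98, 1), (100, 1), (112, 1), (118, 1), (122, 4), (124, 1)]
```

View pics/w5.png

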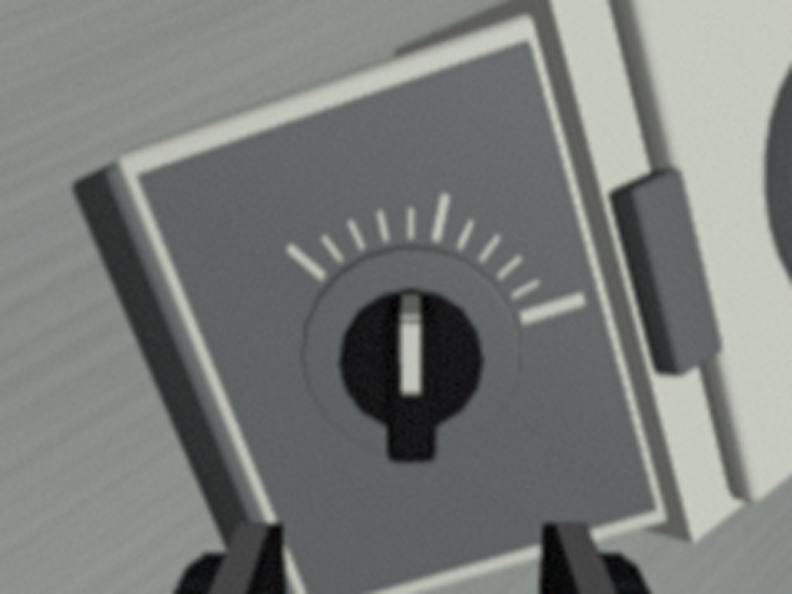

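The pointer at (410,330) lines up with the 4-minute tick at (410,222), the last short one before the longer 5 at (443,215). One check of the lid's level, then I hand in.

Run:
```python
from h import *
V=cloud(grab('top'));x=(V[...,:2]-B)@CX;y=(V[...,:2]-B)@CY
h=[np.nanmedian(V[...,2][(abs(y)>.055)&(abs(y)<.08)&(x>a)&(x<a+.03)]) for a in(-.065,.055)];print(h)
if abs(h[0]-.142)<.004: print(env.close_job())
```

```text
[np.float64(0.14157219458085585), np.float64(0.14163974871155316)]
the job is handed in; nothing more can be done
None
```

The job is handed in: the rotor is fully down on the key, the lid is closed, and the timer was wound past 10 minutes and set back to 4; I never touched the bottle, tube block or tip box. It took about 21 s of the 64 s allowed.

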